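Prop the topping hatch and fetch the yellow-capped jar

ROBOT

A 7-joint arm with a two-finger parallel gripper is mounted at the origin on the work surface. World frame = base frame: x ahead of the robot, y to its left, z up, the work surface at z = 0. Lengths are in m, angles in rad, forces in N, time in s.
With the tool pointing down it reaches from about 0.35 to 0.9 m from the base axis. Payload 19.9 kg.
Tool frame: the origin (TCP) lies on the centre line of the jaws, within the pads' length; the fingertips stand bot.tip_reach ahead of it and the grasp point (between the pads) lies 3 mm ahead of it (bot.tip_reach is the distance from the TCP to the fingertips, in m); z points along the fingers, y is the line along which they close (so a half turn about z gives the same grasp; the last joint's range is limited). The gripper opens to 94 mm and grips with 3 to 60 N. Pads are 16 mm wide; open, the fingers measure 119 mm over their backs; the gripper's body (75 mm by 177 mm) begins 78 mm behind the grasp point.
Start: joints at [1.125, 0.417, -0.01, 1.614, 0.005, 1.111, -0.053], TCP at [0.246, -0.574, 0.227] pointing down, gripper open.
Joint ranges: [-2.81, 2.81], [-0.39, 2.02], [-1.27, 1.25], [0.06, 2.57], [-1.19, 4.33], [0.19, 2], [-2.82, 2.82]. Speed limits (rad/s): [1.89, 1.89, 2.39, 2.39, 3.01, 3.01, 3.01].

INTERFACE

Orientations are given as a rotation vector (axis times angle).
In Python, from bench import bot, ticket, read_camera gives the robot as it stands (bot), with the cameras as plain functions and the job (ticket).
- The arm moves only by the shell command python3 nudge.py 'ROWS' [OPENING] [FORCE]. ROWS is a JSON list of rows, 1 to 12 of them, each of 4 numbers: dx, dy, dz in m, then a turn about the tool's z in rad; each row is the pose to reach, as a shift and turn from the pose commanded when the command began, along the tool's axes at that moment; what a row does not reach only later rows make up. A row lasts 1/8 s, in which the tool goes at most 0.0625 m and 0.188 rad, less where a joint would pass 70% of its speed; a pose out of reach is approached as far as the arm can. OPENING is the finger opening in m, set as the command begins (- or left out keeps the last). The fingers move at their own pace and stop on an object; FORCE is the grip in N (left out, the last holds). Time passes only in rows, so rows that do not move let the fingers close. It prints the time, the measured TCP pose, the force, the opening and the grip force at its end.
- bot.state(): the state, without advancing time (a new reading comes with each control period).
- read_camera(name): name is "scene" or "top"; returns a dict with "pixels" (400x640x3 uint8, blue, green, red), "intrinsics" (3x3 intrinsics, pixels), "R" (3x3) and "t" (3): a world point X has camera coordinates R X + t. Camera axes: x right, y down, z forward; pixel columns grow to the right and rows downward; lengths in m; the calibration is good to about 2 mm. A picture is of the moment at which its call begins. There is no depth.
- ticket.sign_off(): hands the job in; it is judged then, once.
The state is a dict: "clock": time; "qpos": joint angles; "qvel": joint speeds; "tau": joint torques, N m; "tool_pos": TCP position; "eef_rot": TCP orientation; "wrist_force": force on the tool from outside, world axes, zero at the start; "wrist_torque": the same for the moment, N m; "opening": finger opening in m; "gripper_force": force on a finger pad.
Only numpy, scipy, OpenCV 4.12 (cv2) and the standard library are available. Lean on these libraries where they do the work, as an engineer would, in place of code of your own. Each camera call takes 0.05 s, during which the arm holds its last target. There are 200 camera calls.

TASK

The clear sliding hatch on the breakfast cabinet springs shut by itself: push it open with the red wedge and leave the wedge lying on the cabinet between the stop block and the hatch's blue bar, so that the hatch stays open on its own. Then lift the yellow-capped jar out through the opening and stand it upright, wholly on the round wooden board, without letting it fall, leaving the hatch propped.

Things in the scene. Friction and masses are not known exactly. Their poses are not given: they have to be found in the camera images.
- cabinet: Fixed plywood cabinet, 270 (x) by 400 (y) by 115 mm high, origin at the centre of its underside. In its frame (mm): flat top (deck) at z 115 with a hole, x -75..115, y -145..0, over a bay with floor at z 12, covered by the hatch. Beside the hole on the robot's side the deck (x -135..-75) is a solid ledge. Rails 14 high on the deck's edges: x > 125 (y > -145) and x < -125 (y > 40).
- seat (a point): Where the wedge goes: the point on the ledge under the propping wedge's middle, at cabinet x -105, y -105, z 115 mm, axes as the cabinet's. The wedge lies along y here, between the hatch's blue bar (+y end) and a fixed dark wooden stop block (-y end): 50 wide in x, 12 high above the ledge, its face 75 mm from this point, 20 thick.
- hatch (a joint): Clear sliding hatch, 8 mm thick, on the deck. 0 = shut; grows (m) along cabinet +y, to 0.17. Blue bar on its closing edge: 12 thick, cabinet x -122..122, rising 35 above the deck; its -y face is at cabinet y -155 mm + joint value, 25 mm from the stop block when shut. A spring shuts it with 2 N (shut) to 3.4 N (open). Propped by the wedge: about 0.125, hole clear over y -145..-30.
- wedge: Loose red plastic door wedge, 150 long (x), 30 wide (y, parallel sides), 30 high at its -x end sloping to 16 at its +x end, 23 at the middle; 0.12 kg; origin at the centre of its underside. Lies flat on the counter. Grip it across its width at the middle; held just above the stop block, either end can push the hatch's blue bar.
- jar: Loose amber glass jar with yellow cap, upright, 48 diameter, 98 mm high (the cap, also 48 across, is the top 18), about 0.22 kg; origin at the centre of its underside. Stands on the bay floor below the clear hatch, within cabinet x 0..35, y -105..-85 mm, its top 5 mm below the deck's top. Jars with red and green caps on the counter are not wanted.
- board: Fixed round wooden board on the counter, 110 mm diameter, 12 thick, origin at the centre of its underside. A white saucer of like size lies nearby; which lies where varies.

How it is judged:
On the way, in this order (a step that is already met when the one before it is completed fails the run):
1. the hatch is propped open by the wedge, the robot touching neither (value of joint hatch above 0.1 m and contact force between the fingers and wedge below 0.1 N and contact force between each of the fingers, the arm and cabinet below 0.1 N and contact force between wedge and cabinet above 0.5 N), for 0.3 s.
2. the jar is lifted out through the hatch, which stays propped open (height (world z) of jar above 0.117 m and value of joint hatch above 0.1 m), for 0.1 s.
At the end, for the whole second after the job is handed in: The hatch is still propped open by the wedge on the cabinet (more than 100 mm), and the yellow-capped jar stands released, still and upright (within 8 degrees) on the wooden board, its centre within 35 mm of the board's (all of step 1 and horizontal distance between jar and board below 0.035 m and z of jar in the frame of board between 0.007 and 0.018 m and angle between jar's own z axis and vertical below 0.15 rad and linear speed of jar below 0.03 m/s and contact force between the fingers and jar below 0.1 N); the robot touches nothing.
It fails at once if the jar is let fall (loose in the air more than 50 mm above the counter) (height (world z) of jar above 0.05 m and contact force between jar and anything else below 0.02 N).
It also fails if it takes over 56 s, if anything falls off the work surface, if the arm or the gripper's body presses on something with over 40 N, if the wrist force passes 120 N, or if a joint passes its speed limit or range.

## Working session

There is one attempt and no reset: what is moved stays moved. The work goes in short steps, Python scripts to look and compute and a shell command to move; the robot and the scene stay as the last step left them, time stands still between calls to the robot, and variables do not carry over. Pictures are saved under pics/ and viewed, at most 10 in all, crops included, and the job is handed in when it is done.

```bash
ls; mkdir -p pics
python3 - <<'E'
from bench import bot, ticket, read_camera
import cv2
s=bot.state();print(s,bot.tip_reach)
for n in("top","scene"):
    c=read_camera(n);cv2.imwrite(f"pics/{n}0.png",c["pixels"]);print(c["intrinsics"],c["R"],c["t"])
E
```

```text
bench.py
nudge.py
pics
{'clock': 0.0, 'qpos': array([ 1.124511  ,  0.41793888, -0.01033312,  1.61418889,  0.00467548,
        1.11069699, -0.05302048]), 'qvel': array([-0.00015703,  0.00075893, -0.00034243, -0.0016862 , -0.0006111 ,
        0.00093068,  0.00130961]), 'tau': array([-9.31258473e-04, -8.51249814e+01,  6.38274662e-01, -4.25999737e+01,
       -4.88528924e-02,  1.86561624e-02,  1.20312684e-04]), 'tool_pos': array([ 0.24600949, -0.5741568 ,  0.22684084]), 'eef_rot': array([-3.07631969e+00, -6.31274815e-01,  4.68304986e-04]), 'wrist_force': array([0.42384662, 0.02989273, 0.22951247]), 'wrist_torque': array([ 0.01753072, -0.02253157,  0.00901446]), 'gripper_force': 0.0, 'opening': 0.09357955741096577} 0.022
[[518.543485     0.         317.89512038]
 [  0.         518.543485   200.9952918 ]
 [  0.           0.           1.        ]] [[-0.0092804  -0.99995172  0.00323   ]
 [-0.98650905  0.00862757 -0.16347924]
 [ 0.16344348 -0.00470358 -0.98654149]] [-0.07700546  0.53948935  1.17666467]
[[498.43150472   0.         321.33001129]
 [  0.         498.43150472 201.77778218]
 [  0.           0.           1.        ]] [[-0.75664472  0.65371706  0.01194897]
 [ 0.5348664   0.62938519 -0.56373063]
 [-0.37604083 -0.4201527  -0.82587227]] [ 0.46710737 -0.16463359  1.27394208]
```

View pics/top0.png

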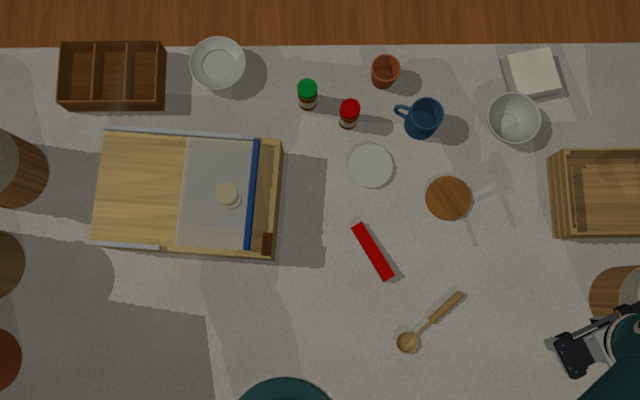

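View pics/scene0.png

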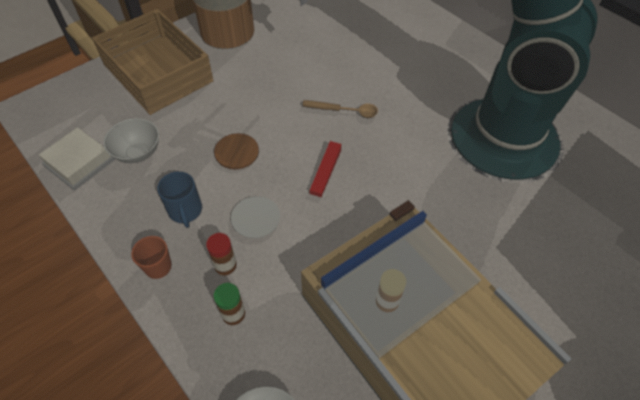

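The top view shows the wedge at (372,251), board at (449,198), saucer at (370,165), jar cap at (228,193), blue bar from (254,140) to (248,248) and stop block at (267,244). The cabinet's +y points image-left. Next I'll fit poses by matching the mask moments of projected models.

```bash
cat > h.py <<'E'
import numpy as np,cv2
from scipy.optimize import least_squares
from bench import bot, ticket, read_camera
def box(x0,x1,y0,y1,z0,z1): return np.array([[x,y,z] for x in(x0,x1) for y in(y0,y1) for z in(z0,z1)])
def cyl(r,z0,z1): return np.array([[r*np.cos(a),r*np.sin(a),z] for a in np.linspace(0,6.283,60) for z in(z0,z1)])
WEDGE=np.array([[sx*.075,y,z] for sx in(-1,1) for y in(-.015,.015) for z in(0,.03 if sx<0 else .016)])
BAR=box(-.122,.122,-.155,-.143,.119,.150)
def proj(c,P):
    q=P@c["R"].T+c["t"]; q=q@c["intrinsics"].T; return q[:,:2]/q[:,2:]
def tf(P,p,z=0):
    c,s=np.cos(p[2]),np.sin(p[2]); return P@np.array([[c,s,0],[-s,c,0],[0,0,1]])+[p[0],p[1],z]
def feat(m):
    a=m["m00"];k=lambda n:m[n]/a
    return np.array([m["m10"]/a*10,m["m01"]/a*10,k("mu20")**.5*4,k("mu02")**.5*4,k("mu11")/max(k("mu20"),k("mu02"))**.5*4])
def mask(c,hue,sat=110,val=40,win=None):
    h=cv2.cvtColor(c["pixels"],cv2.COLOR_BGR2HSV).astype(int)
    d=np.abs((h[...,0]-hue[0]+90)%180-90)<=hue[1]
    m=(d&(h[...,1]>sat)&(h[...,2]>val)).astype(np.uint8)
    if win: w=np.zeros_like(m);w[win[1]:win[3],win[0]:win[2]]=1;m*=w
    n,l,st,_=cv2.connectedComponentsWithStats(m); i=1+np.argmax(st[1:,4]); return (l==i).astype(np.uint8)
def fit(obs,P,p0,z=0):
    """obs: list of (cam,mask)"""
    F=[feat(cv2.moments(m,True)) for _,m in obs]
    def r(p):
        p=np.r_[p,0][:3]
        return np.concatenate([feat(cv2.moments(cv2.convexHull(proj(c,tf(P,p,z)).astype(np.float32))))-f for (c,_),f in zip(obs,F)])
    s=least_squares(r,p0,diff_step=1e-3,x_scale=[.1,.1,1][:len(p0)],loss="soft_l1"); return s.x,np.round(r(s.x),1)
def unproj(c,u,v,z):
    d=c["R"].T@np.linalg.solve(c["intrinsics"],[u,v,1]);o=-c["R"].T@c["t"];return o+d*(z-o[2])/d[2]
E
python3 - <<'E'
from h import *
t=read_camera("top");s=read_camera("scene")
for n,u,v,z in(("bar",251,195,.15),("wedge",372,251,.02),("wA",359,224,.02),("wB",387,280,.02),("board",449,198,.012),("jar",228,190,.11),("stop",267,244,.127),("barfar",254,140,.15),("barnear",248,248,.15)):print(n,unproj(t,u,v,z).round(3))
def px(c,u,v):return cv2.cvtColor(c["pixels"],cv2.COLOR_BGR2HSV)[v,u]
print(px(t,252,195),px(t,372,251),px(t,449,198),px(t,228,188),px(t,267,244))
print(px(s,370,250),px(s,326,170),px(s,237,151),px(s,392,282))
E
```

```text
bar [0.536 0.062 0.15 ]
wedge [ 0.422 -0.209  0.02 ]
wA [ 0.486 -0.18   0.02 ]
wB [ 0.354 -0.242  0.02 ]
board [ 0.549 -0.4    0.012]
jar [0.555 0.119 0.11 ]
stop [0.432 0.03  0.127]
barfar [0.658 0.057 0.15 ]
barnear [0.422 0.067 0.15 ]
[107 183  85] [  1 255 129] [ 15 181  86] [ 26  69 126] [ 12 189  54]
[109 128  78] [  1 170 120] [ 13 120  81] [ 25  59 121]
```

Run:
```python
from h import *
t=read_camera("top");s=read_camera("scene")
ob=[(t,mask(t,(107,8),100,40,(230,120,290,260))),(s,mask(s,(109,8),90,40,(300,200,440,300)))]
pc,r=fit(ob,BAR,[.54,.21,0.0]);print("cab",pc,r,[m.sum() for _,m in ob])
for o in ob: print("  single",fit([o],BAR,pc)[0])
ob=[(t,mask(t,(1,6),150,40,(340,210,400,290))),(s,mask(s,(1,6),120,40,(300,130,350,205)))]
for y in(.44,.44+np.pi):
    print("wedge",*fit(ob,WEDGE,[.42,-.21,y]),[m.sum() for _,m in ob])
ob=[(t,mask(t,(14,6),140,40,(415,165,480,230))),(s,mask(s,(13,6),80,40,(205,125,265,175)))]
print("board",*fit(ob,cyl(.055,0,.012),[.55,-.4]),[m.sum() for _,m in ob])
jw=[(t,mask(t,(26,6),55,100,(205,170,250,215))),(s,mask(s,(25,6),50,100,(370,262,415,300)))]
print("jar",*fit([jw[0]],cyl(.024,.080,.098),[.555,.12],.012),[m.sum() for _,m in jw])
pj,_=fit(jw,cyl(.024,.080,.098),[.555,.12],.012);print(pj)
cs,sn=np.cos(pc[2]),np.sin(pc[2]);print("jar in cab",np.array([[cs,sn],[-sn,cs]])@(pj-pc[:2]))
for n,P in(("stop",box(-.130,-.080,-.200,-.180,.115,.127)),):
    for c,nm in((t,"t"),(s,"s")):
        im=c["pixels"].copy()
        for Q in(P,BAR,box(-.135,.135,-.2,.2,.115,.115)): cv2.polylines(im,[cv2.convexHull(proj(c,tf(Q,pc)).astype(np.int32))],True,(0,255,0))
        cv2.polylines(im,[cv2.convexHull(proj(c,tf(cyl(.024,.092,.110),[*pj,0])).astype(np.int32))],True,(255,0,255))
        cv2.imwrite(f"pics/o{nm}.png",cv2.resize(im[110:275,70:300] if nm=="t" else im[190:400,290:580],None,fx=2.5,fy=2.5))
```

```text
cab [5.39795255e-01 2.10527476e-01 4.31666240e-08] [ 10.7   1.8  -5.7   2.1  10.7  -0.    8.3  -5.4  11.4 -10.9] [np.uint64(701), np.uint64(1099)]
  single [5.40219812e-01 2.12857493e-01 4.31666240e-08]
  single [5.38567527e-01 2.09265050e-01 4.31666240e-08]
wedge [ 0.42259074 -0.21112597  0.52629857] [ 4.3  0.   1.   1.2  0.6  0.7  6.5  1.4  2.7 -0.5] [np.uint64(812), np.uint64(715)]
wedge [ 0.42009259 -0.21130107  3.67790942] [ 0.2  2.3  0.8  1.4  0.4 -0.7 22.4  0.7 -1.7  0.5] [np.uint64(812), np.uint64(715)]
board [ 0.55060167 -0.3988442 ] [ 1.9  0.   1.5  1.6 -0.5  0.6  8.6  1.9  2.5  0.1] [np.uint64(1535), np.uint64(1207)]
jar [0.54967899 0.12493114] [ 0.  -0.   0.4  0.5 -0.2] [np.uint64(378), np.uint64(535)]
[0.55000563 0.12459302]
jar in cab [ 0.01021037 -0.08593446]
```

View pics/ot.png

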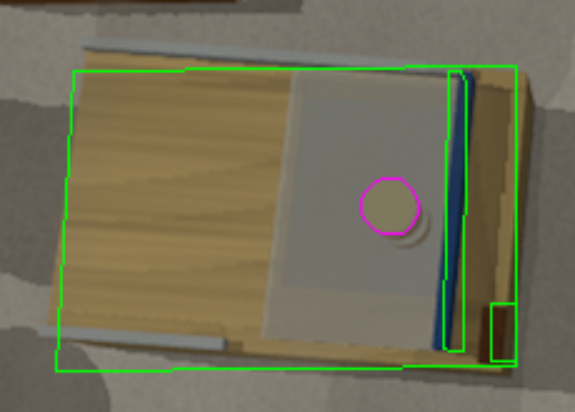

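The overlay shows the yaw stayed at 0 because of a degenerate step. The true cabinet is turned by about -0.06. I'll refit it from a nonzero start.

```bash
sed -i 's/diff_step=1e-3/diff_step=1e-2/' h.py
python3 - <<'E'
from h import *
t=read_camera("top");s=read_camera("scene")
ob=[(t,mask(t,(107,8),100,40,(230,120,290,260))),(s,mask(s,(109,8),90,40,(300,200,440,300)))]
pc,r=fit(ob,BAR,[.54,.21,-.06]);print("cab",pc,r)
for o in ob: print("  single",*fit([o],BAR,pc))
ob=[(t,mask(t,(1,6),150,40,(340,210,400,290))),(s,mask(s,(1,6),120,40,(300,130,350,205)))]
for y in(.44,.44+np.pi):
    print("wedge",*fit(ob,WEDGE,[.42,-.21,y]))
pj=[.550,.1247]
cs,sn=np.cos(pc[2]),np.sin(pc[2]);print("jar in cab",np.array([[cs,sn],[-sn,cs]])@(pj-pc[:2]))
for c,nm in((t,"t"),(s,"s")):
    im=c["pixels"].copy()
    for Q in(box(-.130,-.080,-.200,-.180,.115,.127),BAR,box(-.135,.135,-.2,.2,.115,.115)): cv2.polylines(im,[cv2.convexHull(proj(c,tf(Q,pc)).astype(np.int32))],True,(0,255,0))
    cv2.polylines(im,[cv2.convexHull(proj(c,tf(cyl(.024,.092,.110),[*pj,0])).astype(np.int32))],True,(255,0,255))
    cv2.imwrite(f"pics/p{nm}.png",cv2.resize(im[110:275,70:300] if nm=="t" else im[190:400,290:580],None,fx=1.7,fy=1.7)) 
a=cv2.imread("pics/pt.png");b=cv2.imread("pics/ps.png");h=max(a.shape[0],b.shape[0])
f=lambda i:cv2.copyMakeBorder(i,0,h-i.shape[0],0,0,0)
cv2.imwrite("pics/p2.png",cv2.resize(np.hstack([f(a),f(b)]),None,fx=.9,fy=.9))
E
```

```text
cab [ 0.55326081  0.21027099 -0.08785139] [ 8.5  0.6  1.3  1.4 -0.7  0.2  6.5  3.1  2.  -1.3]
  single [ 0.55220844  0.21224967 -0.07967895] [ 0.  -0.   0.5  1.5  0.3]
  single [ 0.5537336   0.2091688  -0.09672192] [ 0.  -0.   3.8  0.9 -0.2]
wedge [ 0.42259077 -0.21110461  0.52648434] [ 4.2  0.   1.1  1.2  0.6  0.7  6.4  1.4  2.6 -0.5]
wedge [ 0.42008149 -0.21129918  3.6782489 ] [ 0.2  2.3  0.8  1.4  0.4 -0.7 22.2  0.7 -1.8  0.5]
jar in cab [ 0.00425962 -0.08552709]
```

View pics/p2.png

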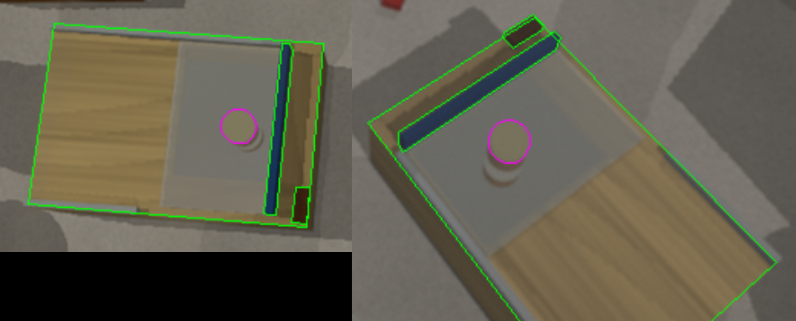

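The overlay now matches the cabinet, bar, stop and jar in both views. A small helper will turn a world target into tool-axis shifts.

```bash
cat >> h.py <<'E'
CAB=np.array([.5533,.2103,-.088])
def cab(x,y): return tf(np.array([[x,y,0.]]),CAB)[0][:2]
def go(x,y,z,th=None):
    from scipy.spatial.transform import Rotation as Ro
    s=bot.state();R=Ro.from_rotvec(s["eef_rot"]).as_matrix();t0=np.arctan2(R[1,0],R[0,0])
    print("rows:",(R.T@(np.array([x,y,z])-s["tool_pos"])).round(4),"turn",None if th is None else round(t0-th,4),"clock",round(s["clock"],2),"F",s["wrist_force"].round(1),"tool",s["tool_pos"].round(4),"th",round(t0,3),"z",R[:,2].round(3))
E
python3 -c "
from h import *
go(.4226,-.2111,.12,.526)"
```

```text
rows: [ 0.3053 -0.2644  0.1074] turn -0.1213 clock 0.4 F [0.  1.3 0.2] tool [ 0.2461 -0.5744  0.2273] th 0.405 z [-0.  0. -1.]
```

```bash
python3 nudge.py '[[0.305,-0.264,0.107,-0.121],[0.305,-0.264,0.107,-0.121],[0.305,-0.264,0.107,-0.121],[0.305,-0.264,0.107,-0.121],[0.305,-0.264,0.107,-0.121],[0.305,-0.264,0.107,-0.121],[0.305,-0.264,0.107,-0.121],[0.305,-0.264,0.107,-0.121],[0.305,-0.264,0.107,-0.121],[0.305,-0.264,0.107,-0.121],[0.305,-0.264,0.107,-0.121],[0.305,-0.264,0.107,-0.121]]' 0.07; python3 -c "
from h import *
go(.4226,-.2111,.026,.526)"
```

```text
clock: 1.9
tool_pos: [0.4224, -0.2121, 0.1205]
eef_rot: [3.034, 0.815, 0.0]
wrist_force: [0.1, 0.1, 1.0]
opening: 0.0702
gripper_force: 0.0
rows: [ 0.0007 -0.0008  0.0945] turn -0.001 clock 1.9 F [0.1 0.1 1. ] tool [ 0.4224 -0.2121  0.1205] th 0.525 z [ 0. -0. -1.]
```

Descend to the wedge and then close on it.

```bash
python3 nudge.py '[[0,0,0.05,0],[0,0,0.08,0],[0,0,0.0945,0],[0,0,0.0945,0],[0,0,0.0945,0]]' 0.07; python3 nudge.py '[[0,0,0,0],[0,0,0,0],[0,0,0,0],[0,0,0,0],[0,0,0,0],[0,0,0,0]]' 0.015 30; python3 -c "
from h import *
import cv2
for n in('top','scene'):
  c=read_camera(n);cv2.imwrite('pics/g_%s.png'%n,c['pixels'])
a=cv2.imread('pics/g_top.png')[170:320,300:460];b=cv2.imread('pics/g_scene.png')[80:230,250:410]
cv2.imwrite('pics/g.png',cv2.resize(np.hstack([a,b]),None,fx=2.4,fy=2.4))"
```

```text
clock: 2.52
tool_pos: [0.4231, -0.212, 0.027]
eef_rot: [3.033, 0.816, 0.002]
wrist_force: [-0.4, -0.2, 0.3]
opening: 0.0704
gripper_force: 0.0
clock: 3.28
tool_pos: [0.4225, -0.2117, 0.026]
eef_rot: [-3.034, -0.816, 0.0]
wrist_force: [-0.0, -0.3, 2.5]
opening: 0.0297
gripper_force: 30.0
```

View pics/g.png

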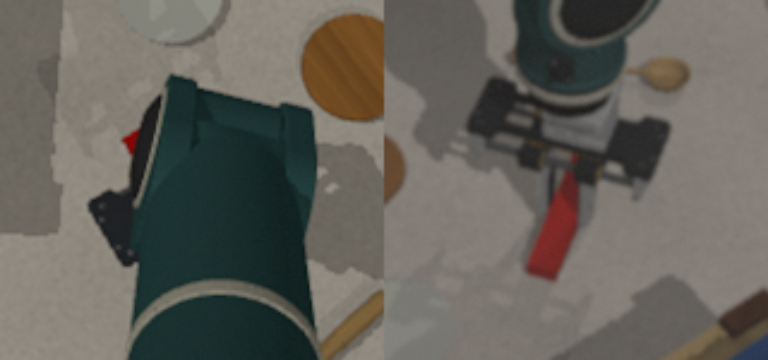

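Held at 29.7 mm; the scene view shows the fingers either side of the wedge's middle. Lift first, then go to the pre-push pose.

```bash
python3 nudge.py '[[0,0,-0.06,0],[0,0,-0.12,0],[0,0,-0.145,0],[0,0,-0.145,0],[0,0,-0.145,0]]'; python3 -c "
from h import *
print(cab(-.105,-.25));go(*cab(-.105,-.25),.161,np.pi/2-.088)"
```

```text
clock: 4.0
tool_pos: [0.422, -0.2115, 0.1699]
eef_rot: [-3.033, -0.816, 0.002]
wrist_force: [-0.9, -1.1, -0.9]
opening: 0.0297
gripper_force: 30.0
[ 0.42673468 -0.02950455]
rows: [ 0.0955 -0.155   0.009 ] turn -0.957 clock 4.0 F [-0.9 -1.1 -0.9] tool [ 0.422  -0.2115  0.1699] th 0.526 z [-0.001  0.001 -1.   ]
```

```bash
python3 nudge.py '[[0.04,-0.05,0,-0.19],[0.06,-0.1,0,-0.38],[0.095,-0.155,0,-0.57],[0.0955,-0.155,0,-0.76],[0.0955,-0.155,0,-0.957],[0.0955,-0.155,0,-0.957],[0.0955,-0.155,0.009,-0.957],[0.0955,-0.155,0.009,-0.957],[0.0955,-0.155,0.009,-0.957],[0.0955,-0.155,0.009,-0.957]]'; python3 -c "
from h import *
go(*cab(-.105,-.25),.158,np.pi/2-.088)
for n in('top','scene'):
  c=read_camera(n);cv2.imwrite('pics/h_%s.png'%n,c['pixels'])
a=cv2.imread('pics/h_top.png')[120:280,200:370];b=cv2.imread('pics/h_scene.png')[130:290,290:460]
cv2.imwrite('pics/h.png',cv2.resize(np.hstack([a,b]),None,fx=2.3,fy=2.3))"
```

```text
clock: 5.25
tool_pos: [0.4274, -0.0297, 0.162]
eef_rot: [2.318, 2.121, 0.0]
wrist_force: [-0.7, 0.2, -0.3]
opening: 0.0295
gripper_force: 30.0
rows: [ 0.0001 -0.0007  0.004 ] turn -0.0007 clock 5.25 F [-0.7  0.2 -0.3] tool [ 0.4274 -0.0297  0.162 ] th 1.482 z [ 0.  0. -1.]
```

View pics/h.png

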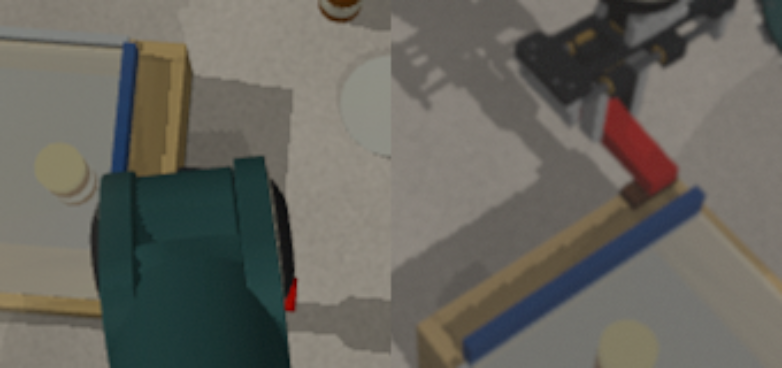

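The leading end is over the stop block, just short of the blue bar. Lower 5 mm and push 150 mm along +y with a firmer grip.

```bash
python3 nudge.py '[[0,0,0.005,0],[0.01,0,0.005,0],[0.03,0,0.005,0],[0.055,0,0.005,0],[0.08,0,0.005,0],[0.105,0,0.005,0],[0.13,0,0.005,0],[0.145,0,0.005,0],[0.152,0,0.005,0],[0.153,0,0.005,0],[0.153,0,0.005,0],[0.153,0,0.005,0]]' - 45; python3 -c "
from h import *
go(*cab(-.105,-.097),.141,np.pi/2-.088)
for n in('top','scene'):
  c=read_camera(n);cv2.imwrite('pics/i_%s.png'%n,c['pixels'])
a=cv2.imread('pics/i_top.png')[120:280,140:310];b=cv2.imread('pics/i_scene.png')[160:320,320:490]
cv2.imwrite('pics/i.png',cv2.resize(np.hstack([a,b]),None,fx=2.3,fy=2.3))"
```

```text
clock: 6.85
tool_pos: [0.4406, 0.1222, 0.1569]
eef_rot: [-2.318, -2.121, 0.001]
wrist_force: [-2.7, -3.4, -1.4]
opening: 0.0293
gripper_force: 45.0
rows: [ 0.0007 -0.0005  0.0159] turn -0.0006 clock 6.85 F [-2.7 -3.4 -1.4] tool [0.4406 0.1222 0.1569] th 1.482 z [-0. -0. -1.]
```

View pics/i.png

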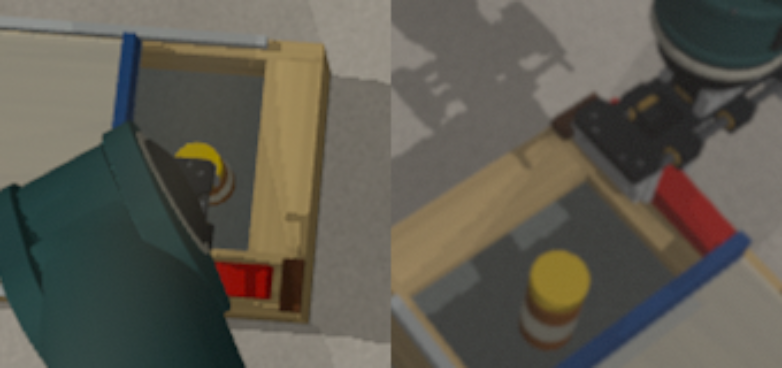

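The hatch is held open, with the wedge's trailing end clear of the stop by about 8 mm. Lower it to the ledge.

```bash
python3 nudge.py '[[0,0,0.006,0],[0,0,0.012,0],[0,0,0.015,0],[0,0,0.015,0],[0,0,0.015,0]]'; python3 nudge.py '[[0,0,0.001,0],[0,0,0.001,0],[0,0,0.001,0]]'
```

```text
clock: 7.58
tool_pos: [0.4407, 0.1227, 0.1419]
eef_rot: [-2.317, -2.121, 0.0]
wrist_force: [-0.8, -2.6, -2.4]
opening: 0.0297
gripper_force: 45.0
clock: 7.95
tool_pos: [0.4408, 0.1227, 0.141]
eef_rot: [-2.317, -2.122, -0.0]
wrist_force: [-1.1, -2.2, -0.9]
opening: 0.0295
gripper_force: 45.0
```

```bash
python3 nudge.py '[[0,0,0.001,0],[0,0,0.001,0],[0,0,0.001,0]]';python3 nudge.py '[[0,0,0,0],[0,0,0,0],[0,0,0,0],[0,0,0,0],[0,0,0,0]]' 0.05 30; python3 nudge.py '[[0,0,-0.04,0],[0,0,-0.08,0],[0,0,-0.12,0],[0,0,-0.12,0]]'; python3 -c "
from h import *
for n in('top','scene'):
  c=read_camera(n);cv2.imwrite('pics/j_%s.png'%n,c['pixels'])
a=cv2.imread('pics/j_top.png')[120:280,140:310];b=cv2.imread('pics/j_scene.png')[180:340,310:480]
cv2.imwrite('pics/j.png',cv2.resize(np.hstack([a,b]),None,fx=2.3,fy=2.3))"
```

```text
clock: 8.32
tool_pos: [0.4408, 0.1228, 0.1409]
eef_rot: [2.317, 2.121, -0.0]
wrist_force: [-11.5, -5.7, 26.4]
opening: 0.0297
gripper_force: 45.0
clock: 8.95
tool_pos: [0.4408, 0.1227, 0.1399]
eef_rot: [-2.317, -2.122, 0.0]
wrist_force: [-0.3, 0.5, -0.1]
opening: 0.0502
gripper_force: 0.0
clock: 9.45
tool_pos: [0.4419, 0.1231, 0.2623]
eef_rot: [2.315, 2.12, 0.005]
wrist_force: [-0.4, 0.5, -0.2]
opening: 0.0503
gripper_force: 0.0
```

View pics/j.png

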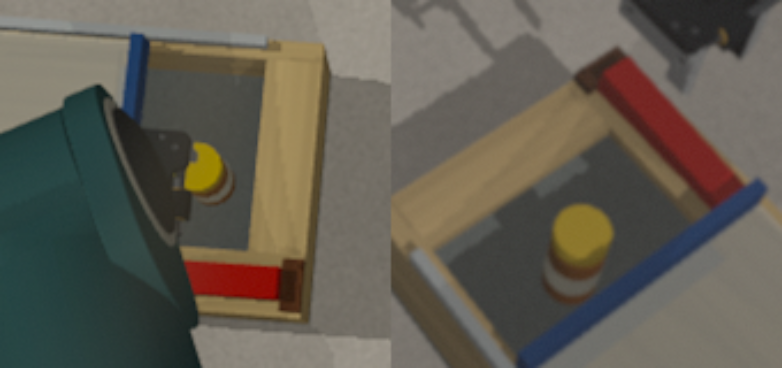

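The wedge now lies between the stop and the bar, and the hatch is propped with the robot clear. I'll re-measure the jar cap now that it's seen without glass in the scene view.

```bash
python3 -c "
from h import *
s=read_camera('scene')
m=mask(s,(25,6),110,60,(360,255,420,310));print(m.sum(),cv2.boundingRect(m))
p,r=fit([(s,m)],cyl(.024,.080,.098),[.55,.125],.012);print(p,r)
m=mask(s,(109,8),90,40,(350,240,500,345));print('bar',fit([(s,m)],BAR,[.565,.335,-.09]),m.sum())
go(.55,.1245,.2,np.pi/2-.088)"
```

```text
581 (380, 269, 27, 27)
[0.54958798 0.12311162] [ 0.  -0.  -0.1  0.2  0.2]
bar (array([ 0.56687484,  0.3334688 , -0.10398383]), array([ 0. , -0. ,  5.7,  0.7, -0.2])) 1133
rows: [0.0116 0.1091 0.0591] turn -0.0001 clock 9.6 F [0.9 0.2 0. ] tool [0.4404 0.1225 0.2592] th 1.483 z [-0.001 -0.    -1.   ]
```

```bash
python3 nudge.py '[[0.012,0.05,0,0],[0.012,0.1,0,0],[0.012,0.109,0,0],[0.012,0.109,0.05,0],[0.012,0.109,0.06,0],[0.012,0.109,0.06,0],[0.012,0.109,0.06,0]]' 0.08; python3 -c "
from h import *
go(.5497,.1241,.102,np.pi/2-.088)"
```

```text
clock: 10.48
tool_pos: [0.5509, 0.1254, 0.2015]
eef_rot: [2.316, 2.121, 0.002]
wrist_force: [-0.7, 0.0, -0.6]
opening: 0.0802
gripper_force: 0.0
rows: [-0.0014 -0.0012  0.0995] turn 0.0002 clock 10.47 F [-0.7  0.  -0.6] tool [0.5509 0.1254 0.2015] th 1.483 z [ 0.002  0.    -1.   ]
```

```bash
python3 nudge.py '[[-0.001,-0.001,0.03,0],[-0.001,-0.001,0.06,0],[-0.001,-0.001,0.08,0],[-0.001,-0.001,0.095,0],[-0.001,-0.001,0.099,0],[-0.001,-0.001,0.099,0],[-0.001,-0.001,0.099,0]]'; python3 nudge.py '[[0,0,0,0],[0,0,0,0],[0,0,0,0],[0,0,0,0],[0,0,0,0],[0,0,0,0]]' 0.03 25; python3 nudge.py '[[0,0,-0.01,0],[0,0,-0.03,0],[0,0,-0.03,0]]'
```

```text
clock: 11.35
tool_pos: [0.5497, 0.1243, 0.1016]
eef_rot: [2.317, 2.121, 0.001]
wrist_force: [-0.8, 0.8, 1.2]
opening: 0.0799
gripper_force: 0.0
clock: 12.1
tool_pos: [0.5494, 0.1242, 0.101]
eef_rot: [2.317, 2.122, 0.0]
wrist_force: [0.9, 0.4, 0.3]
opening: 0.0476
gripper_force: 25.0
clock: 12.48
tool_pos: [0.5502, 0.1244, 0.133]
eef_rot: [2.316, 2.12, 0.004]
wrist_force: [-0.8, 0.2, -3.8]
opening: 0.048
gripper_force: 24.9
```

The jar is held at 48 mm. Lift it clear, then carry it to above the board.

```bash
python3 nudge.py '[[0,0,-0.04,0],[0,0,-0.08,0],[0,0,-0.12,0],[0,0,-0.13,0],[0,0,-0.13,0],[0,0,-0.13,0]]';  python3 -c "
from h import *
go(.5506,-.3988,.2,np.pi/2-.088)"
```

```text
clock: 13.22
tool_pos: [0.5487, 0.1239, 0.2594]
eef_rot: [-2.316, -2.121, 0.003]
wrist_force: [0.6, 0.1, -3.5]
opening: 0.0475
gripper_force: 24.9
rows: [-0.5205  0.048   0.0596] turn -0.0001 clock 13.22 F [ 0.6  0.1 -3.5] tool [0.5487 0.1239 0.2594] th 1.483 z [-0.002 -0.    -1.   ]
```

```bash
python3 nudge.py '[[-0.03,0.003,0,0],[-0.075,0.007,0,0],[-0.125,0.012,0,0],[-0.175,0.016,0,0],[-0.225,0.021,0,0],[-0.275,0.025,0,0],[-0.325,0.03,0,0],[-0.375,0.035,0,0],[-0.425,0.04,0,0],[-0.47,0.044,0,0],[-0.505,0.048,0,0],[-0.5205,0.048,0,0]]'; python3 nudge.py '[[0,0,0.03,0],[0,0,0.06,0],[0,0,0.06,0],[0,0,0.06,0]]'; python3 -c "
from h import *
go(.5506,-.3988,.102,np.pi/2-.088)
s=read_camera('scene');cv2.imwrite('pics/k.png',cv2.resize(s['pixels'][60:220,160:330],None,fx=3,fy=3))"
```

```text
clock: 14.72
tool_pos: [0.5505, -0.4002, 0.2589]
eef_rot: [-2.317, -2.118, 0.001]
wrist_force: [0.7, 0.9, -2.1]
opening: 0.048
gripper_force: 24.9
clock: 15.22
tool_pos: [0.5519, -0.3982, 0.2019]
eef_rot: [2.316, 2.122, 0.001]
wrist_force: [0.4, -0.3, -3.3]
opening: 0.0475
gripper_force: 24.9
rows: [-0.0007 -0.0013  0.0999] turn 0.0006 clock 15.22 F [ 0.4 -0.3 -3.3] tool [ 0.5519 -0.3982  0.2019] th 1.483 z [ 0.001 -0.    -1.   ]
```

View pics/k.png

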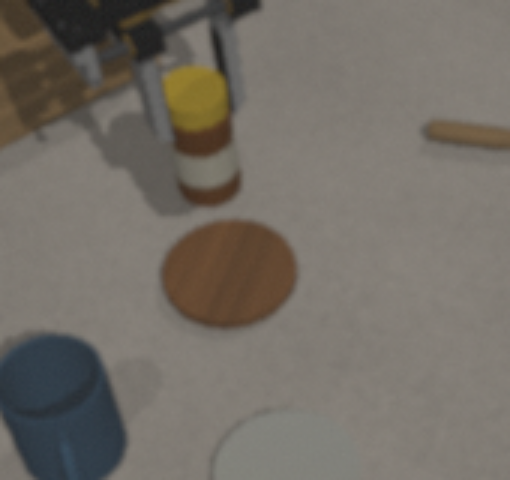

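The jar hangs upright above the board. Lower it gently.

```bash
python3 nudge.py '[[-0.001,-0.001,0.03,0],[-0.001,-0.001,0.06,0],[-0.001,-0.001,0.08,0],[-0.001,-0.001,0.09,0],[-0.001,-0.001,0.096,0],[-0.001,-0.001,0.099,0],[-0.001,-0.001,0.099,0],[-0.001,-0.001,0.099,0]]'; python3 nudge.py '[[0,0,0.001,0],[0,0,0.001,0],[0,0,0.001,0]]'
```

```text
clock: 16.27
tool_pos: [0.5505, -0.3995, 0.1024]
eef_rot: [2.317, 2.121, 0.0]
wrist_force: [-0.8, 0.4, -2.5]
opening: 0.0476
gripper_force: 24.9
clock: 16.65
tool_pos: [0.5504, -0.3995, 0.1011]
eef_rot: [2.317, 2.121, 0.0]
wrist_force: [1.6, -0.1, -0.7]
opening: 0.048
gripper_force: 24.9
```

```bash
python3 nudge.py '[[0,0,0.0007,0],[0,0,0.0007,0],[0,0,0.0007,0]]'; python3 nudge.py '[[0,0,0,0],[0,0,0,0],[0,0,0,0],[0,0,0,0],[0,0,0,0]]' 0.08; python3 nudge.py '[[0,0,-0.03,0],[0,0,-0.07,0],[0,0,-0.11,0],[0,0,-0.14,0],[0,0,-0.14,0],[0,0,-0.14,0]]'; python3 -c "
from h import *
s=read_camera('scene');cv2.imwrite('pics/l.png',s['pixels'])"
```

```text
clock: 17.02
tool_pos: [0.5506, -0.3996, 0.1009]
eef_rot: [2.316, 2.121, 0.0]
wrist_force: [-1.8, 0.6, 6.5]
opening: 0.0477
gripper_force: 25.0
clock: 17.65
tool_pos: [0.5503, -0.3994, 0.1002]
eef_rot: [-2.317, -2.122, 0.0]
wrist_force: [-0.2, 0.4, 0.5]
opening: 0.08
gripper_force: 0.0
clock: 18.4
tool_pos: [0.55, -0.3993, 0.2394]
eef_rot: [-2.316, -2.121, 0.0]
wrist_force: [-0.2, -0.7, -0.3]
opening: 0.0803
gripper_force: 0.0
```

View pics/l.png

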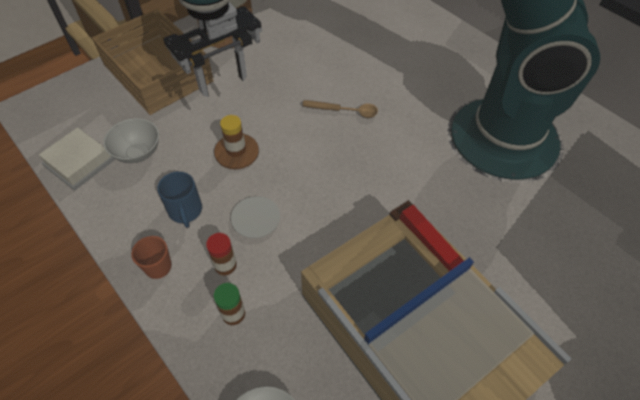

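The jar stands upright on the board at (234,140). The hatch is propped by the wedge at (432,235), and the gripper is clear. I'm handing in.

```bash
python3 -c "
from bench import bot, ticket, read_camera
print(ticket.sign_off())"
```

```text
the job is handed in; nothing more can be done
None
```

The hatch is propped open by the wedge and the yellow-capped jar stands upright on the wooden board. I handed the job in at about 18 s of the 56 s allowed; the hand-in gave no verdict.

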